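Index a drilling table four clicks on and lock it

ROBOT

A 6-joint arm with a two-finger parallel gripper is mounted at the origin on a cart in front of the work surface, level with it; the furniture and walls round the work are solid. World frame = base frame: x ahead of the robot, y to its left, z up, the work surface at z = 0. Lengths are in m, angles in rad, forces in N, time in s.
With the tool pointing down it reaches from about 0.375 to 0.975 m from the base axis. Payload 3.8 kg.
Tool frame: the origin (TCP) lies at the very end of the fingers, on their centre line; the grasp point (between the pads) lies 19 mm behind it (env.grip_point_offset is the distance from the TCP to the grasp point, in m); y points along the fingers, x is the direction in which the jaws open and shut, and the axes are right-handed (so a half turn about y gives the same grasp; the last joint's range is limited). The gripper opens to 85 mm and grips with 20 to 120 N. Pads are 22 mm wide; open, the fingers measure 114 mm over their backs; the gripper's body (76 mm by 85 mm) begins 54 mm behind the grasp point. The pads swing forward as they close: fully open they stand 13 mm farther back than shut.
Start: joints at [-1.286, 0.264, 1.604, -0, 1.274, -0.037], TCP at [0.213, -0.64, 0.194] pointing down, gripper open.
Joint ranges: [-2.63, 2.63], [-0.94, 2.18], [0.31, 2.57], [-1.31, 4.45], [0, 2.66], [-2.55, 2.55]. Speed limits (rad/s): [2.57, 2.57, 3.14, 3.14, 3.14, 3.14].

INTERFACE

Orientations are given as [roll, pitch, yaw] about the fixed x, y, z axes, in that order (R = Rz(yaw) Ry(pitch) Rx(roll)).
In Python, from plant import readout, imaging, hand_in, search_frame, spot_point, env gives the robot as it stands. The module is installed in compiled form; this text tells all that it offers.
- The arm moves only by the tool step_arm, never from a script. Its argument "rows" is text: rows parted by semicolons, each of 7 numbers parted by spaces: the shift along the tool's x, y, z in cm, then the turn, a rotation vector about the tool's x, y, z in rad, then the opening, from 0 (shut) to 1 (fully open). In form: x y z ax ay az fingers; .... A call has 1 to 12 rows; each row shifts and turns the pose as measured when the row begins, along the tool's axes as they then stand; what a row does not reach is not made up. A row lasts 1/8 s, in which the tool goes at most 62.5 mm and 10.7 degrees, less where a joint would pass 70% of its speed; a pose out of reach is approached as far as the arm can. A call with a gripper value outside its range is refused whole. The fingers move at their own pace and stop on an object; the grip force is fixed at half the most. Time passes only in rows, so rows that do not move let the fingers close. It gives the time, the measured TCP pose, the force and the opening at its end, in the units of the state.
- readout.read_state(): the state, without advancing time (a new reading comes with each control period).
- imaging.camera(name): name is "side" or "top"; returns a dict with "img" (480x640x3 uint8, red, green, blue), "K" (3x3 intrinsics, pixels), "R" (3x3) and "t" (3): a world point X has camera coordinates R X + t. Camera axes: x right, y down, z forward; pixel columns grow to the right and rows downward; lengths in m; the calibration is good to about 2 mm. A picture is of the moment at which its call begins. There is no depth.
- hand_in(): hands the job in, once; it reports no verdict.
Trained networks look in the newest picture that a camera, given by its name, has taken for a name from the list of things; names that differ only in an ending like _2 or _b are one class to them, and where a whole thing is asked for, a point or a joint stands for the part that bears it (a point fixed in the world has none). Each returns a list of dicts, best first, with "score" (0 to 1); they miss things now and then, are a little off and sometimes report something else, mostly with a low value. They report only what shows in the picture. A call takes as long as a camera call.
- search_frame(query, camera): "centre" ([x, y, z] in m, in world coordinates, good to about 4 mm: the middle of the surface that is visible of it).
- spot_point(query, camera): "centre" ([x, y, z] in m, in world coordinates, good to about 4 mm: a listed point, or the origin of a listed thing).
The state is a dict: "time": time; "q": joint angles; "qvel": joint speeds; "joint_efforts": joint torques, N m; "ee_pos": TCP position; "orientation": TCP orientation; "wrist_force": force on the tool from outside, world axes, zero at the start; "moment": the same for the moment, N m; "width": finger opening in m.
Only numpy, scipy, OpenCV 4.12 (cv2) and the standard library are available. Lean on these libraries where they do the work, as an engineer would, in place of code of your own. Each camera call takes 0.05 s, during which the arm holds its last target.

TASK

The flange clamped on the bench indexing table gets its next hole four clicks on from where the table now stands. With a fingertip against the table's upright peg, push the table round clockwise (seen from above) exactly four clicks, without running past the fourth, then push the ball lever at its side, away from the robot, right over to its end stop to lock the table. Only push with the fingers: pinch and lift nothing, and leave the tools lying around where they are.

Things in the scene. Friction and masses are not known exactly. Their poses are not given: they have to be found in the camera images.
- indexer: indexing fixture, fixed to the bench: grey base 180 x 150 mm. Origin: on the table's axis at bench height; at yaw 0 its +x points away from the robot, +y left (yaw within 0.3 rad). Turning table 120 mm across, top 37 mm up; flange and centre bolt on it to 61 mm up. Beyond +x 8 mm a drill-bush arm stands over the table, top 75 mm up. On the -y side the lock block, 30 mm high, to y -110 mm
- index_table (a joint): angle of the turning table (rad), grows clockwise seen from above. 24 click stops a turn, at the multiples of 0.2618 rad; it starts on stop 0, 1, 2 or 3. Spring-loaded detent: the push on the peg rises to about 5 N, falls away before half-way to the next stop, past half-way the table snaps on to that stop by itself and stays
- peg (a point): upright steel peg on the table, 14 mm in diameter, 37 to 75 mm above the bench, 48 mm from the axis; this point is on its centre line, 60 mm up. In the fixture's frame it stands at the angle 250 degrees minus the table angle (counter-clockwise from +x): at the start on the near side, right of the middle; four clicks bring it past the near side to the left
- table_axis (a point): point on the table's vertical axis, at the table's top face, 37.5 mm above the bench
- lock_lever (a joint): angle of the lock lever (rad), grows counter-clockwise seen from above: 0 to 0.25 released (ball towards the robot), 1.2 at the end stop, locked (ball away from the robot). It stays where it is left and takes about 1 N at the ball. Its cam blocks the detent, so it goes right over only while the table sits in a click stop
- lock_ball (a point): centre of the black ball, 21 mm in diameter, on the end of the lock lever, 47 mm above the bench, 66 mm from the pivot; the arm inward of it is 8 mm thick. In the fixture's frame the arm points from the pivot to the angle 225 degrees plus the lever angle (counter-clockwise from +x)
- lock_pivot (a point): point on the lock lever's vertical pivot, at the height of the ball, 90 mm from the table's axis towards the fixture's -y
- wrench_17: loose combination wrench, 199 x 35 x 6 mm, lying left of the fixture; leave alone
- hex_bolt: loose bolt, 66 x 18 x 16 mm, lying in front of the fixture; leave alone
- tape_measure: loose tape measure, 36 x 91 x 68 mm, standing in front of the fixture to the right; leave alone
- carpenter_pencil: loose pencil, 170 x 8 x 8 mm, lying right of the fixture beyond the lever; leave alone
- drill_bit_box: loose steel drill box, 68 x 130 x 75 mm, behind the fixture; leave alone

How it is judged:
On the way, in this order (a step that is already met when the one before it is completed fails the run):
1. the table rests in the fourth click stop clockwise from where it started (distance of peg from where it was at the start of the episode between 0.0455 and 0.0505 m and value of joint index_table above 0.92 rad and velocity of joint index_table between -0.1 and 0.1 rad/s), for 0.2 s.
2. the lock lever is pushed over to its end stop (value of joint lock_lever above 1.1 rad), for 0.1 s.
At the end, for the whole second after the job is handed in: the table sits in the fourth click stop clockwise from its start (peg 48 mm from its starting place, within 2.5 mm) and the lock lever is over at its end stop (within 0.1 rad) (distance of peg from where it was at the start of the episode between 0.0455 and 0.0505 m and value of joint index_table above 0.92 rad and value of joint lock_lever above 1.1 rad); the robot touches nothing.
It fails at once if the table ran past the fourth click towards the fifth (distance of peg from where it was at the start of the episode above 0.0535 m).
It fails at once if the peg was pinched or shoved (more than 30 N of finger force on the table) (contact force between the fingers and index_table above 30 N).
It fails at once if the lock lever was pinched or forced (more than 30 N of finger force) (contact force between the fingers and lock_lever above 30 N).
It fails at once if a tool lying around was lifted or shifted by more than 15 mm (distance of any of wrench_17, hex_bolt, tape_measure, carpenter_pencil, drill_bit_box from where it was at the start of the episode above 0.015 m).
It also fails if it takes over 70 s, if anything falls off the work surface, if the arm or the gripper's body presses on something with over 40 N, if the wrist force passes 120 N, or if a joint passes its speed limit or range.

## Working session

There is one attempt and no reset: what is moved stays moved. The work goes in short steps, Python scripts to look and compute and a tool call to move; the robot and the scene stay as the last step left them, time stands still between calls to the robot, and variables do not carry over. Pictures are saved under pics/ and viewed, and the job is handed in when it is done.

Besides the shell and the picture viewer there is one more tool, called after "Request:" as name(argument=value, ...) on one line, values as JSON. step_arm: Moves the arm, as the interface text tells. Its arguments: {"type":"object","properties":{"rows":{"type":"string"}},"required":["rows"]}

```bash
mkdir -p pics; python3 - <<'E'
from plant import readout, imaging, search_frame, spot_point, env
import cv2
s=readout.read_state(); print(s)
for c in("side","top"):
    d=imaging.camera(c); cv2.imwrite(f"pics/{c}0.png",d["img"][:,:,::-1]); print(d["K"],d["R"],d["t"])
    for q in["indexer","peg","table_axis","lock_ball","lock_pivot","hex_bolt","tape_measure"]:
        print(c,q,[(x["score"],x["centre"]) for x in spot_point(q,c)[:2]])
E
```

```text
{'time': 0.0, 'q': array([-1.28587644e+00,  2.64762073e-01,  1.60542531e+00,  8.89369513e-07,
        1.27370262e+00, -3.68880547e-02]), 'qvel': array([-0.00086012, -0.00020254,  0.00084368, -0.00064363,  0.00018593,
       -0.00019747]), 'joint_efforts': array([-9.63925195e-04, -5.15116310e+01, -3.67314005e+01, -1.70903159e-04,
        1.27776770e-02,  1.69697199e-05]), 'ee_pos': array([ 0.21325921, -0.63953607,  0.19252842]), 'orientation': array([-1.57071075,  0.00229576, -1.24898855]), 'wrist_force': array([-0.20777292, -0.18774128, -0.16410047]), 'moment': array([-0.02260808, -0.01291068,  0.04414415]), 'width': 0.085419755386614}
[[485.75404333   0.         318.23725692]
 [  0.         485.75404333 241.63712268]
 [  0.           0.           1.        ]] [[-8.95798838e-01 -4.44459273e-01 -6.30106441e-04]
 [-2.04832739e-01  4.14093651e-01 -8.86887815e-01]
 [ 3.94446437e-01 -7.94344008e-01 -4.61984421e-01]] [0.48725399 0.17862598 0.63963465]
side indexer [(0.85, [0.555, 0.0477, 0.0002]), (0.2, [0.5559, 0.0455, 0.0388])]
side peg [(0.83, [0.54, -0.0031, 0.0612])]
side table_axis [
[... 196 characters left out ...]
sure [(0.9, [0.5097, -0.2275, -0.0016])]
[[452.09014173   0.         323.55642753]
 [  0.         452.09014173 243.24998924]
 [  0.           0.           1.        ]] [[ 0.12853359 -0.99167733 -0.00742899]
 [-0.96217246 -0.12288786 -0.24315167]
 [ 0.24021507  0.03840113 -0.96995983]] [-0.09115973  0.5720651   0.77107664]
top indexer [(0.61, [0.5563, 0.0453, -0.0026])]
top peg [(0.9, [0.5406, 0.0049, 0.0629])]
top table_axis [(0.78, [0.5566, 0.0449, 0.0367])]
top lock_ball [(0.87, [0.5504, -0.1031, 0.0491])]
top lock_pivot [(0.89, [0.5741, -0.0429, 0.0483])]
top hex_bolt [(0.7, [0.5511, 0.045, -0.0016]), (0.56, [0.4327, 0.0442, -0.0029])]
top tape_measure [(0.91, [0.5096, -0.2283, -0.0032])]
```

View pics/side0.png

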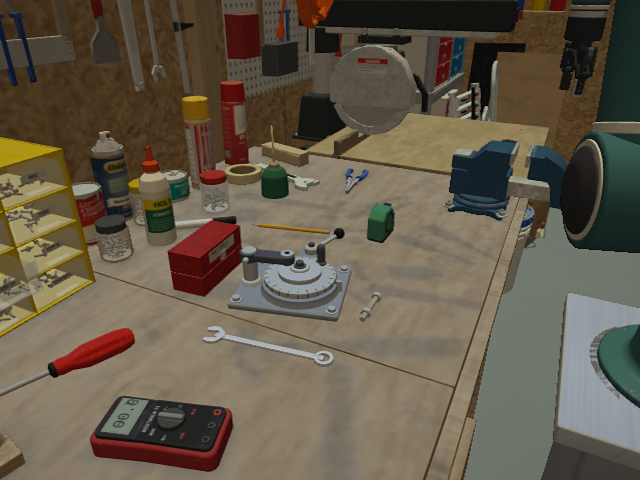

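View pics/top0.png

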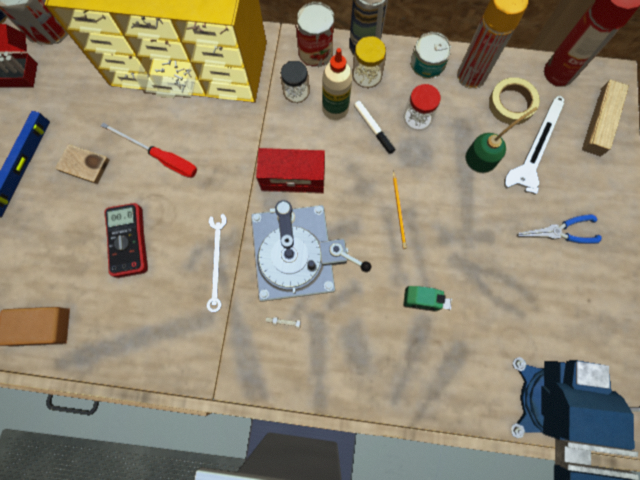

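```bash
cat > h.py <<'E'
import numpy as np
from plant import readout
def to(x,y,z,yaw=None):
    s=readout.read_state();p=s["ee_pos"];a=s["orientation"][2]
    d=(np.array([x,y,z])-p)*100
    X=d[0]*np.cos(a)+d[1]*np.sin(a);Z=-d[0]*np.sin(a)+d[1]*np.cos(a)
    print("t%.2f"%s["time"],"pos",p.round(4),"rpy",s["orientation"].round(3),"F",s["wrist_force"].round(1),"w",round(s["width"],3))
    print("tool shift cm x %.2f y %.2f z %.2f"%(X,-d[2],Z), "" if yaw is None else "ay total %.3f"%(a-yaw))
E
python3 - <<'E'
import cv2
a=cv2.imread("pics/side0.png")[220:330,220:360];b=cv2.imread("pics/top0.png")[190:310,240:390]
cv2.imwrite("pics/s0z.png",cv2.resize(a,None,fx=5,fy=5,interpolation=2))
cv2.imwrite("pics/t0z.png",cv2.resize(b,None,fx=4.9,fy=4.9,interpolation=2))
from h import to
to(.57,-.02,.30,1.2)
E
```

```text
t0.80 pos [ 0.2135 -0.6404  0.194 ] rpy [-1.571 -0.    -1.249] F [ 0.8  0.  -0.3] w 0.085
tool shift cm x -47.58 y -10.60 z 53.44 ay total -2.449
```

View pics/s0z.png

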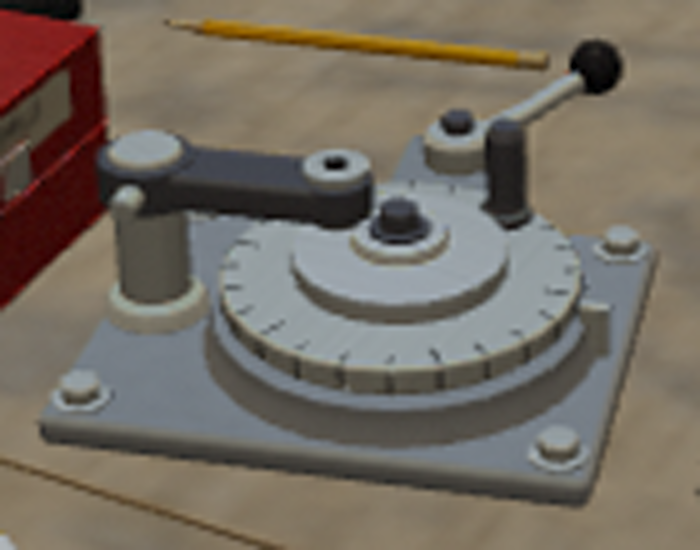

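View pics/t0z.png

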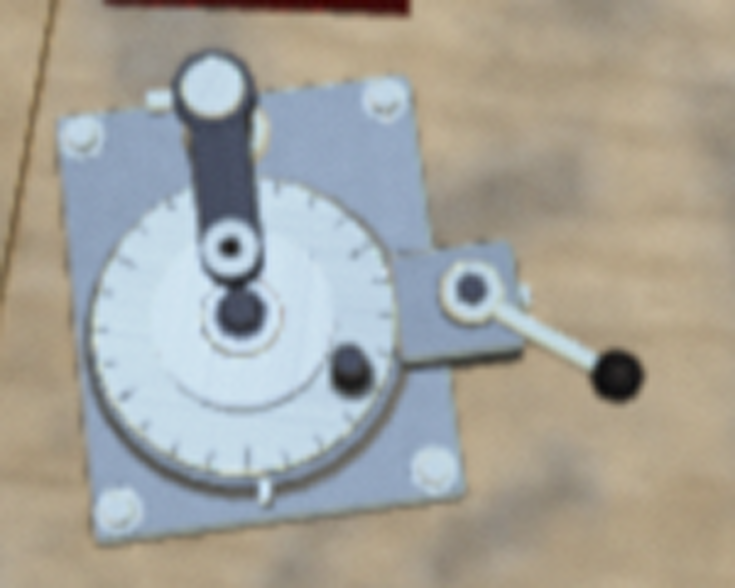

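Request:
step_arm(rows="0 -5.3 0 0 0 0 0; 0 -5.3 0 0 0 0 0; -4 0 4.5 0 0 0 0; -4 0 4.5 0 0 0 0; -4 0 4.5 0 0 0 0; -4 0 4.5 0 0 0 0; -4 0 4.5 0 0 0 0; -4 0 4.5 0 0 0 0; -4 0 4.5 0 0 0 0; -4 0 4.5 0 0 0 0; -4 0 4.5 0 0 0 0; -4 0 4.5 0 0 0 0")

```text
time: 2.3
ee_pos: [0.5225, -0.108, 0.3056]
orientation: [-1.564, -0.006, -1.258]
wrist_force: [1.0, -0.4, -0.3]
width: 0.0002
```

Request:
step_arm(rows="0 0 0 0 -0.18 0 0; 0 0 0 0 -0.18 0 0; 0 0 0 0 -0.18 0 0; 0 0 0 0 -0.18 0 0; 0 0 0 0 -0.18 0 0; 0 0 0 0 -0.18 0 0; 0 0 0 0 -0.18 0 0; 0 0 0 0 -0.18 0 0; 0 0 0 0 -0.18 0 0; 0 0 0 0 -0.18 0 0; 0 0 0 0 -0.18 0 0; 0 0 0 0 -0.18 0 0")

```text
time: 3.8
ee_pos: [0.5245, -0.1013, 0.3071]
orientation: [-1.582, -0.004, 0.98]
wrist_force: [0.1, 0.2, -0.5]
width: 0.0001
```

```bash
python3 -c "
from h import to
to(.567,-.009,.12,1.204)"
```

```text
t3.80 pos [ 0.5245 -0.1013  0.3071] rpy [-1.582 -0.004  0.98 ] F [ 0.1  0.2 -0.5] w 0.0
tool shift cm x 10.04 y 18.71 z 1.61 ay total -0.224
```

Request:
step_arm(rows="5 0 0.8 0.01 0 0 0; 5 0 0.8 0 0 0 0; 0 6 0 0 -0.12 0 0; 0 6 0 0 -0.1 0 0; 0 6 0 0 0 0 0; 0 0 0 0 0 0 0")

```text
time: 4.55
ee_pos: [0.5718, -0.0064, 0.1267]
orientation: [-1.581, -0.005, 1.209]
wrist_force: [0.9, -0.4, -0.2]
width: 0.0002
```

```bash
python3 - <<'E'
from h import to
to(.567,-.009,.068,1.204)
from plant import imaging
import cv2
for c in("side","top"):
    d=imaging.camera(c); i=d["img"][190:340,200:400,::-1] if c=="side" else d["img"][170:320,230:430,::-1]
    cv2.imwrite(f"pics/{c}1.png",cv2.resize(i,None,fx=4,fy=4,interpolation=2))
E
```

```text
t4.55 pos [ 0.5718 -0.0064  0.1267] rpy [-1.581 -0.005  1.209] F [ 0.9 -0.4 -0.2] w 0.0
tool shift cm x -0.41 y 5.87 z 0.36 ay total 0.005
```

View pics/side1.png

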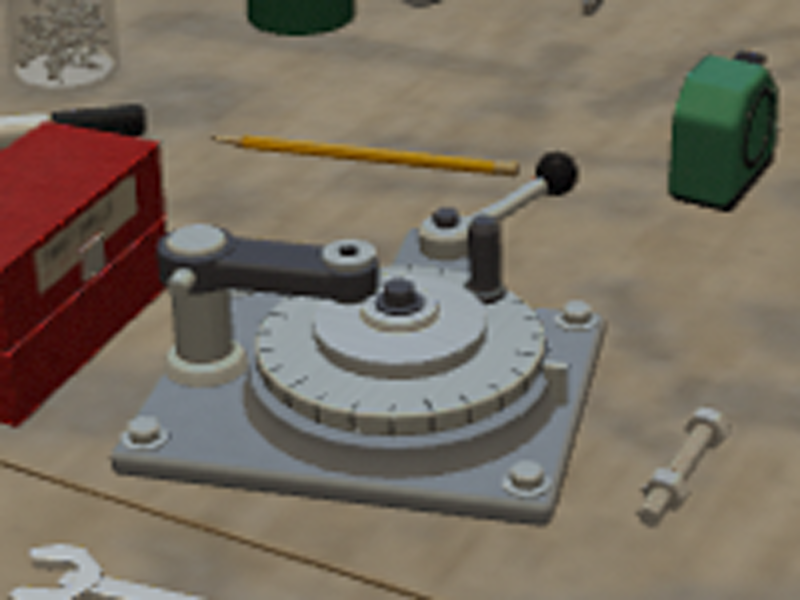

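View pics/top1.png

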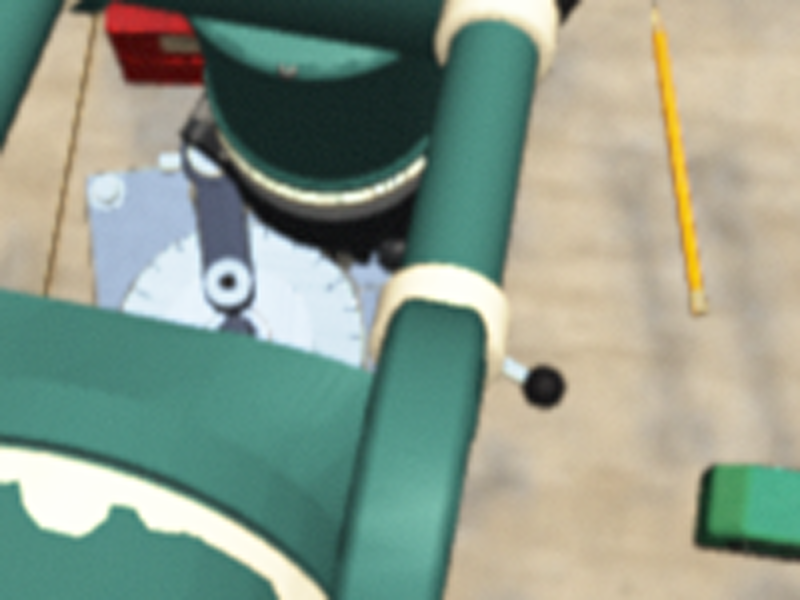

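```bash
python3 - <<'E'
from h import to
from plant import imaging,readout
import cv2,numpy as np
d=imaging.camera("side");p=readout.read_state()["ee_pos"];print(p)
c=d["R"]@p+d["t"];print(c,d["K"]@c/c[2])
for q in ([.539,.002,.075],[.539,.002,.037]):
  c=d["R"]@np.array(q)+d["t"];print(c,d["K"]@c/c[2])
im=d["img"][:,:,::-1].copy();cv2.imwrite("pics/side2.png",im)
E
```

```text
[ 0.57920356 -0.00700185  0.13544853]
[-0.02856919 -0.06304095  0.81108619] [301.12735966 203.88232478   1.        ]
[0.00348224 0.00253273 0.81600376] [320.3101814  243.14481931   1.        ]
[0.00350619 0.03623447 0.83355916] [320.28047731 262.75264977   1.        ]
```

View pics/side2.png

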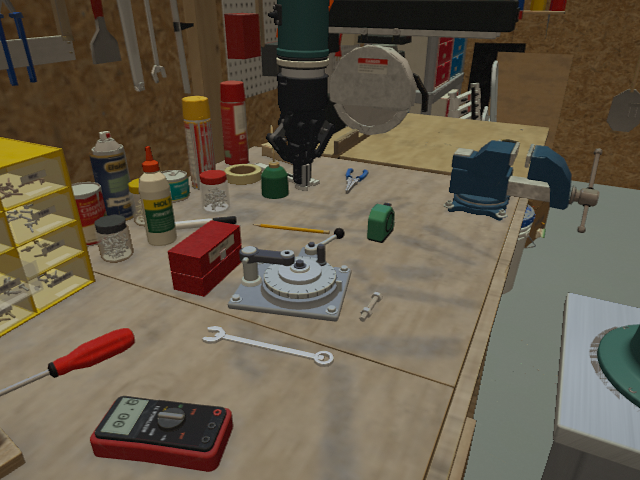

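```bash
python3 - <<'E'
from plant import imaging,readout
import cv2,numpy as np
for i in range(5):
  s=readout.read_state();print(s["time"],s["ee_pos"],s["q"].round(4),s["qvel"].round(3),s["orientation"].round(3))
  d=imaging.camera("side")
cv2.imwrite("pics/side3.png",cv2.resize(d["img"][130:250,220:380,::-1],None,fx=5,fy=5,interpolation=2))
E
```

```text
4.7 [ 0.57920356 -0.00700185  0.13544853] [-0.0565  0.1085  1.8983  0.0023  1.1072 -1.2662] [-0.005 -0.02  -0.028  0.    -0.005 -0.001] [-1.596 -0.01   1.209]
4.75 [ 0.57989023 -0.00710704  0.13633667] [-0.0566  0.1077  1.8975  0.0023  1.1071 -1.2662] [-0.001 -0.011 -0.007  0.    -0.002 -0.001] [-1.598 -0.011  1.209]
4.8 [ 0.58002315 -0.00711186  0.1365567 ] [-0.0566  0.1074  1.8974  0.0023  1.1069 -1.2662] [ 0.001 -0.002  0.003  0.    -0.004 -0.   ] [-1.599 -0.011  1.209]
4.85 [ 0.57978003 -0.00710378  0.13629598] [-0.0566  0.1074  1.8979  0.0023  1.1067 -1.2663] [ 0.001  0.002  0.012  0.001 -0.002  0.001] [-1.598 -0.011  1.209]
4.9 [ 0.57939264 -0.0070669   0.13582076] [-0.0566  0.1076  1.8986  0.0023  1.1065 -1.2662] [ 0.001  0.004  0.016 -0.001 -0.003  0.001] [-1.598 -0.011  1.209]
```

View pics/side3.png

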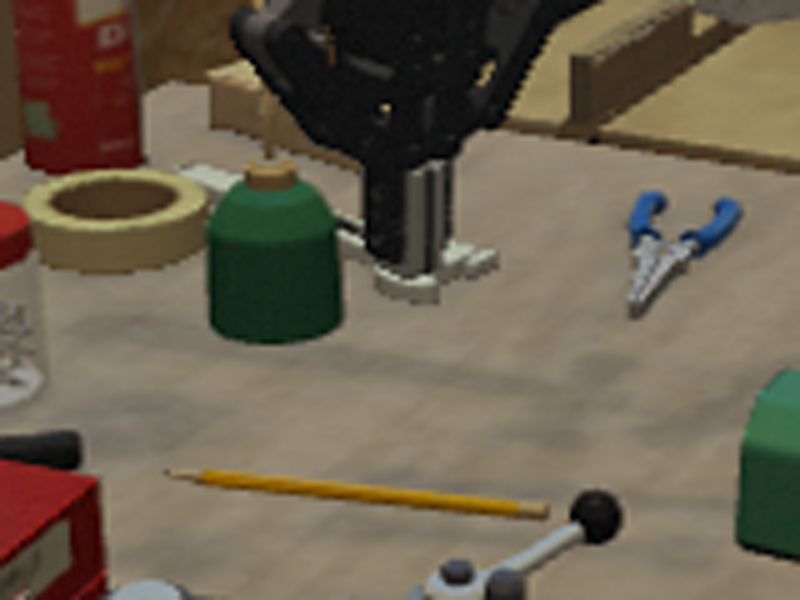

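```bash
python3 - <<'E'
from plant import imaging,readout
import cv2,numpy as np
d=imaging.camera("side")
K,R,t=d["K"],d["R"],d["t"]
def pr(X):
  c=R@np.array(X)+t;u=K@c/c[2];return u[:2].round(1)
print("init",pr([.2133,-.6395,.1925]),pr([.2133,-.6395,.2055]))
s=readout.read_state();p=s["ee_pos"];print(p,pr(p),[pr(p+[0,0,k]) for k in(.013,.03,.04)])
cv2.imwrite("pics/init_z.png",cv2.resize(cv2.imread("pics/side0.png")[0:130,530:640],None,fx=4.5,fy=4.5,interpolation=2))
d=imaging.camera("top");K,R,t=d["K"],d["R"],d["t"];print("top",pr(p))
cv2.imwrite("pics/top3.png",d["img"][:,:,::-1])
E
```

```text
init [564.9 113.9] [566.2 108.3]
[ 0.57847331 -0.00699262  0.13466112] [301.5 204.4] [array([301.4, 197.2]), array([301.2, 187.5]), array([301.1, 181.8])]
top [317.2 233.7]
```

View pics/init_z.png

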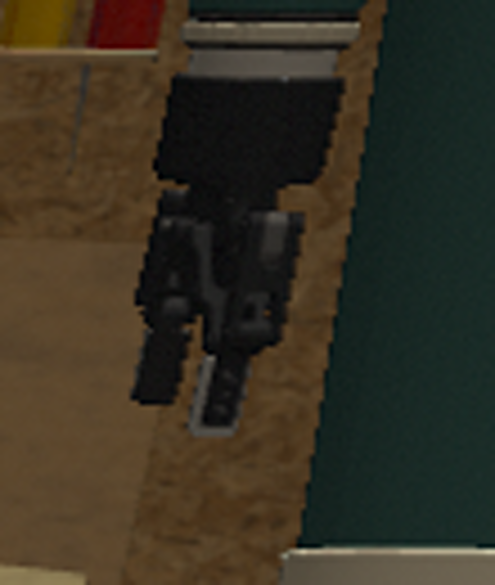

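View pics/top3.png

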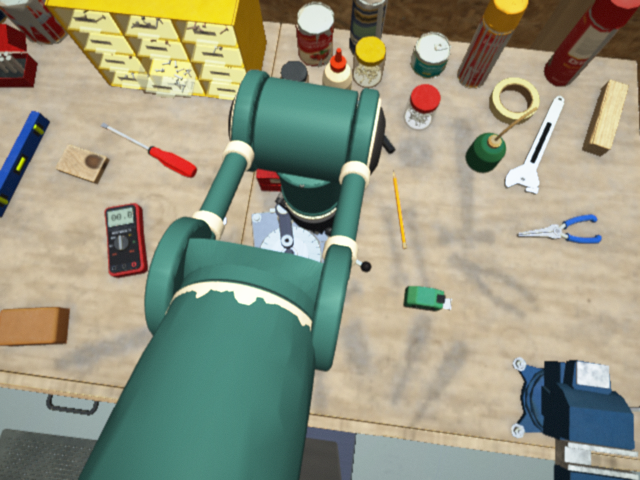

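Request:
step_arm(rows="0 3 0 0.027 0 0.01 0; 0 2 0 0 0 0 0; 0 0 0 0 0 0 0; 0 0 0 0 0 0 0")

```text
time: 5.55
ee_pos: [0.5803, -0.0071, 0.0853]
orientation: [-1.572, -0.001, 1.209]
wrist_force: [-0.3, 0.6, 0.2]
width: -0.0004
```

```bash
cat > v.py <<'E'
import sys,cv2,numpy as np
from plant import imaging,readout
def pr(d,X):
  c=d["R"]@np.array(X)+d["t"];u=d["K"]@c/c[2];return u[:2].round(1)
def snap(n,x0=220,y0=130,w=160,h=120,f=5,cam="side"):
  d=imaging.camera(cam);s=readout.read_state();p=s["ee_pos"]
  u=pr(d,p);print("t%.2f"%s["time"],p.round(4),s["orientation"].round(3),"F",s["wrist_force"].round(1),"tcp px",u,"crop",(u-[x0,y0])*f)
  cv2.imwrite(f"pics/{n}.png",cv2.resize(d["img"][y0:y0+h,x0:x0+w,::-1],None,fx=f,fy=f,interpolation=2));return d
E
python3 - <<'E'
from v import *
snap("s4",y0=170)
E
```

```text
t5.60 [ 0.5801 -0.0071  0.0852] [-1.571e+00 -1.000e-03  1.209e+00] F [-0.2 -0.2 -0.6] tcp px [301.2 230.7] crop [406.  303.5]
```

View pics/s4.png

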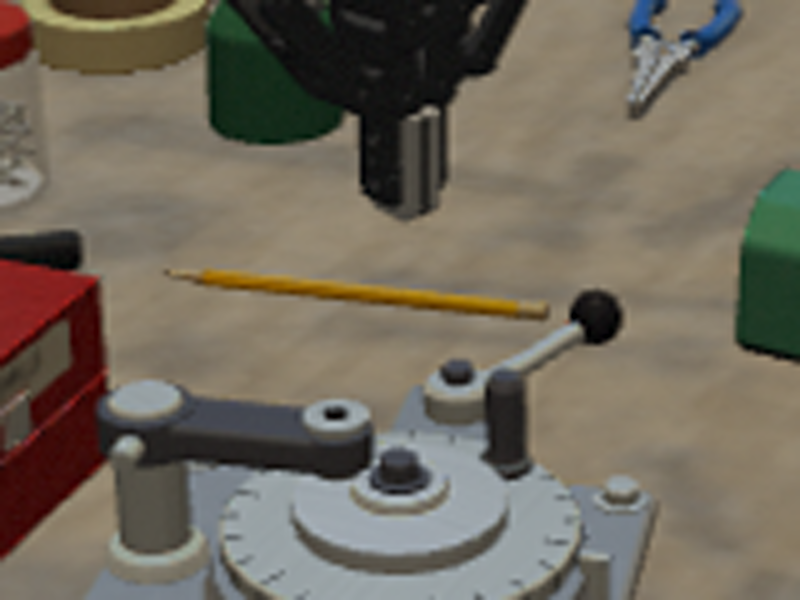

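```bash
python3 -c "
from h import to
to(.563,-.007,.068,1.204)"
```

```text
t5.60 pos [ 0.5801 -0.0071  0.0852] rpy [-1.571e+00 -1.000e-03  1.209e+00] F [-0.2 -0.2 -0.6] w 0.0
tool shift cm x -0.60 y 1.72 z 1.61 ay total 0.005
```

Request:
step_arm(rows="-0.6 0 1 0 0 0 0; 0 0 0 0 0 0 0; 0 0.9 0 0 0 0 0; 0 0.8 0 0 0 0 0; 0 0 0 0 0 0 0; 0 0 0 0 0 0 0")

```text
time: 6.35
ee_pos: [0.5687, -0.0094, 0.0688]
orientation: [-1.574, -0.002, 1.209]
wrist_force: [0.1, -0.4, -0.1]
width: 0.0002
```

```bash
python3 - <<'E'
from v import *
snap("s5",y0=170)
from h import to
to(.557,-.0055,.068,1.204)
E
```

```text
t6.40 [ 0.5686 -0.0094  0.0687] [-1.574 -0.002  1.209] F [ 0.1  0.2 -0.7] tcp px [307.8 240.1] crop [439.  350.5]
t6.40 pos [ 0.5686 -0.0094  0.0687] rpy [-1.574 -0.002  1.209] F [ 0.1  0.2 -0.7] w -0.0
tool shift cm x -0.05 y 0.07 z 1.22 ay total 0.005
```

View pics/s5.png

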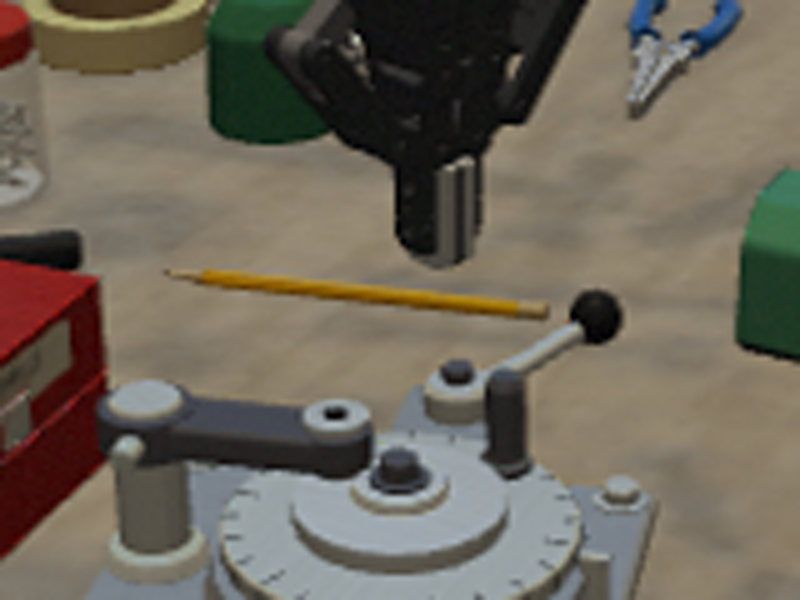

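```bash
python3 - <<'E'
from v import *
d=snap("t5",x0=230,y0=170,cam="top")
p=readout.read_state()["ee_pos"]
for k in (.0,.033,.08,.12,.2): print(k,(pr(d,p+[0,0,k])-[230,170])*5)
E
```

```text
t6.45 [ 0.5687 -0.0094  0.0688] [-1.574 -0.002  1.209] F [-0.  -0.9  0.6] tcp px [318.6 248.3] crop [443.  391.5]
0.0 [443.  391.5]
0.033 [441. 370.]
0.08 [438.5 336. ]
0.12 [436. 304.]
0.2 [430. 229.]
```

View pics/t5.png

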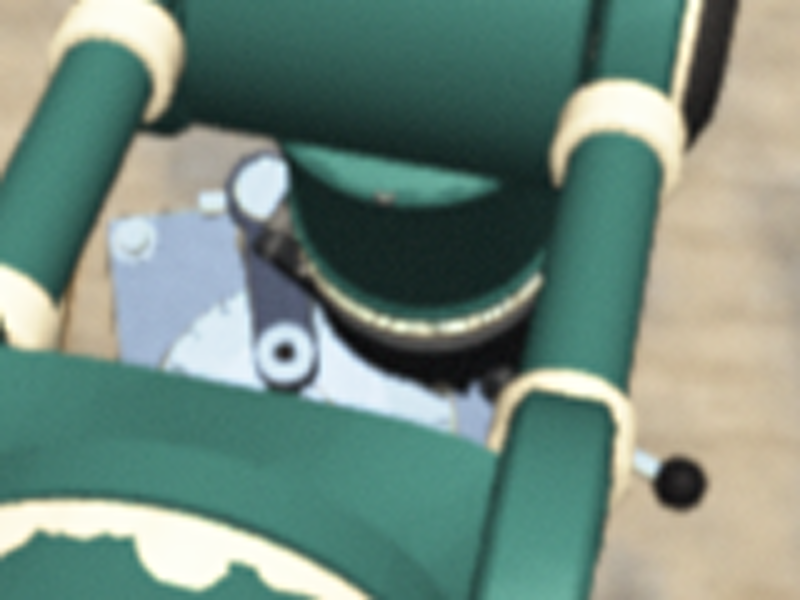

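```bash
python3 - <<'E'
from v import *
d=snap("s6",y0=100)
E
```

```text
t6.50 [ 0.5688 -0.0094  0.069 ] [-1.574 -0.002  1.209] F [ 0.2  0.3 -0.9] tcp px [307.7 239.9] crop [438.5 699.5]
```

View pics/s6.png

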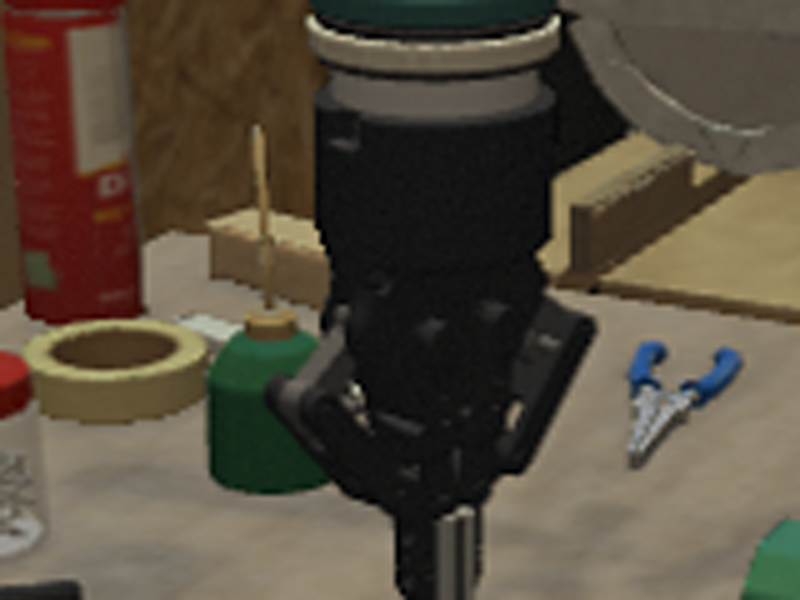

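```bash
python3 - <<'E'
from v import *
ds=imaging.camera("side");dt=imaging.camera("top")
P=[d["K"]@np.c_[d["R"],d["t"]] for d in(ds,dt)]
def tri(a,b):
  X=cv2.triangulatePoints(P[0],P[1],np.array(a,float),np.array(b,float));X=(X[:3]/X[3]).ravel()
  print(X.round(4),pr(ds,X),pr(dt,X))
tri((306.6,108),(314,223))           # ring
tri((220+290/5,100+395/5),(230+278/5,170+243/5)) # left knuckle
tri((220+575/5,100+330/5),(230+500/5,170+382/5)) # right knuckle
s=imaging.camera("side"); print(readout.read_state()["ee_pos"])
E
```

```text
[ 0.5585 -0.0062  0.2936] [311.3 109.3] [312.3 217.1]
[0.5857 0.0453 0.1942] [280.6 179.8] [284.7 215.7]
[ 0.5369 -0.0353  0.2006] [331.7 165.1] [330.9 250.3]
[ 0.56892841 -0.00937694  0.0692108 ]
```

Request:
step_arm(rows="0 0 0.8 0 0 0 0; 0 0 0.5 0 0 0 0; 0 0 0.3 0 0 0 0; 0 0 0.2 0 0 0 0; 0 0 0 0 0 0 0")

```text
time: 7.28
ee_pos: [0.5507, -0.0024, 0.0694]
orientation: [-1.575, -0.002, 1.209]
wrist_force: [-0.8, -0.1, -0.3]
width: 0.0001
```

```bash
python3 - <<'E'
from v import *
from plant import env
print([ (a,getattr(env,a)) for a in dir(env) if a[0]!='_'])
d=snap("s7",y0=170)
E
```

```text
[('MotionError', <class 'plant.MotionError'>), ('grip_point_offset', 0.0187)]
t7.33 [ 0.5508 -0.0025  0.0695] [-1.575 -0.002  1.209] F [0.8 0.1 0.6] tcp px [315.2 243.5] crop [476.  367.5]
```

View pics/s7.png

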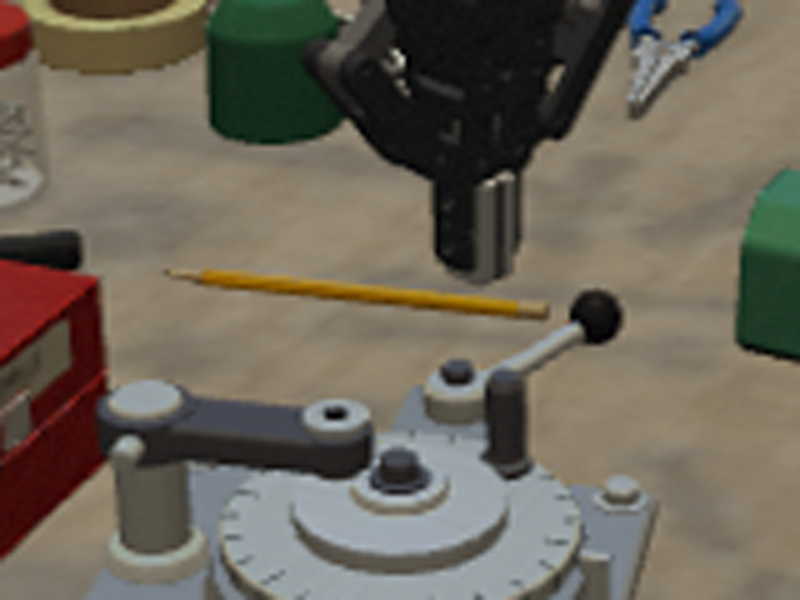

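Request:
step_arm(rows="0 0 -1 0 0 0 0; 0 0 -0.8 0 0 0 0; 0 1 0 0 0 0 0; 0 0.8 0 0 0 0 0; 0 0.5 0 0 0 0 0; 0 0 0 0 0 0 0")

```text
time: 8.07
ee_pos: [0.5689, -0.0095, 0.044]
orientation: [-1.574, -0.002, 1.208]
wrist_force: [-0.2, 0.6, 0.6]
width: 0.0002
```

```bash
python3 - <<'E'
from v import *
d=snap("s8",y0=170)
E
```

```text
t8.12 [ 0.5691 -0.0096  0.0442] [-1.574 -0.002  1.208] F [-0.3 -0.2 -0.3] tcp px [307.8 252.4] crop [439. 412.]
```

View pics/s8.png

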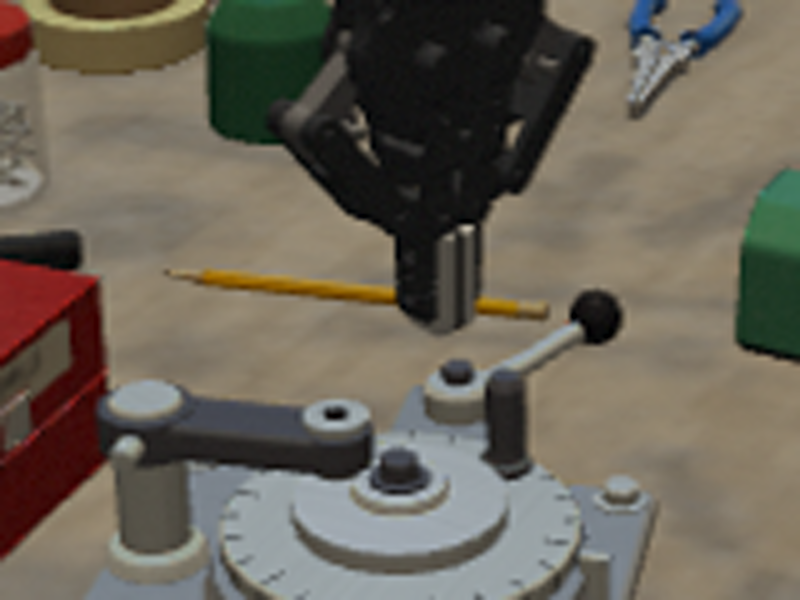

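Request:
step_arm(rows="0 0.4 0 0 0 0 0; 0 0.4 0 0 0 0 0; 0 0 0 0 0 0 0; 0 0.4 0 0 0 0 0; 0 0 0 0 0 0 0")

```text
time: 8.75
ee_pos: [0.5696, -0.0094, 0.0322]
orientation: [-1.576, -0.002, 1.209]
wrist_force: [-0.1, -0.9, -0.6]
width: -0.0002
```

```bash
python3 - <<'E'
from v import *
d=snap("s9",y0=170)
snap("t9",x0=230,y0=170,cam="top")
E
```

```text
t8.80 [ 0.5699 -0.0095  0.0324] [-1.576 -0.002  1.209] F [-0.2  0.7 -0.3] tcp px [307.4 258.2] crop [437. 441.]
t8.85 [ 0.57   -0.0095  0.0326] [-1.576 -0.002  1.209] F [0.3 0.5 0.1] tcp px [319.1 251.9] crop [445.5 409.5]
```

View pics/s9.png

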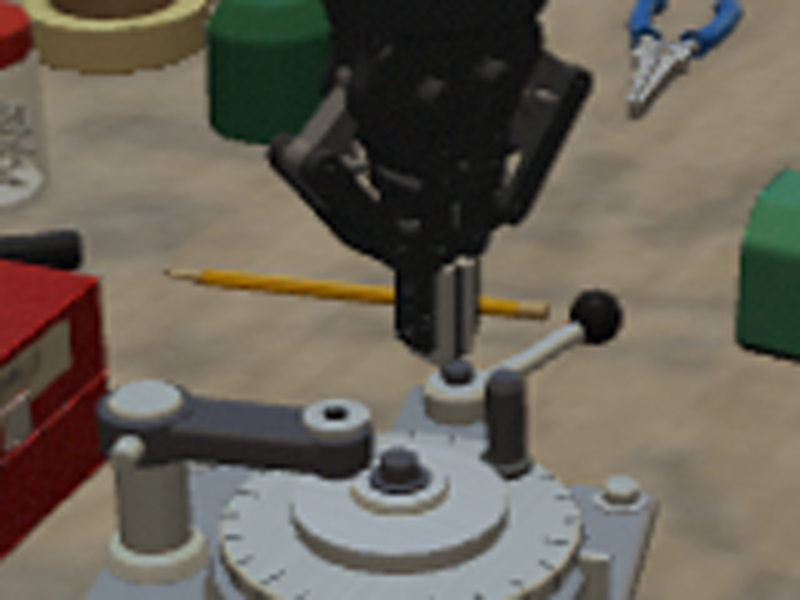

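View pics/t9.png

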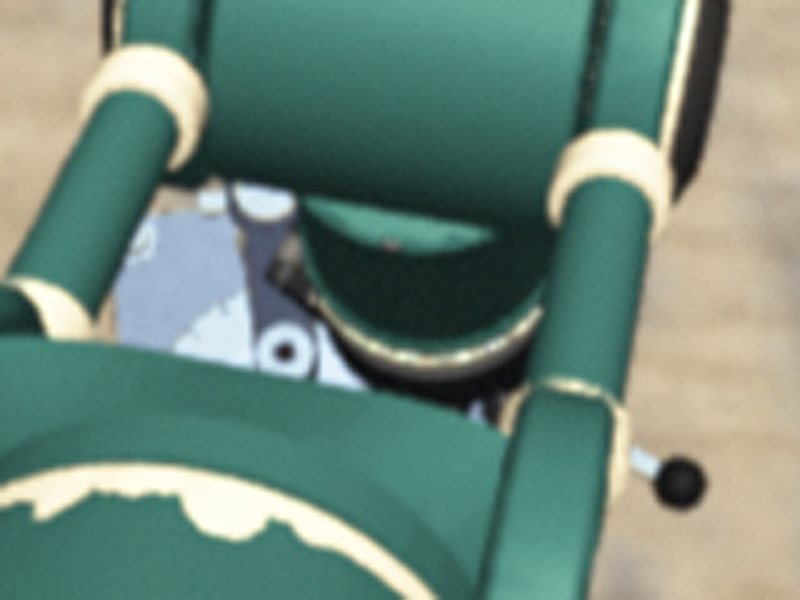

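```bash
python3 - <<'E'
from v import *
d=imaging.camera("side")
for z in(.05,.055,.06,.065,.07): print(z,pr(d,[.577,-.041,z]),"tip",pr(d,[.57,-.0095,z]))
for dx,dz in((-.0135,0),(.0135,0)): pass
a=1.209;ex=np.array([np.cos(a),np.sin(a),0]);ez=np.array([-np.sin(a),np.cos(a),0])
for i in(-1,1):
  for j in(-1,1): print(i,j,(pr(d,np.array([.57,-.0095,.065])+i*.0145*ex+j*.011*ez)-[220,170])*5)
E
```

```text
0.05 [311.9 241.1] tip [307.3 249.4]
0.055 [311.9 238.7] tip [307.2 246.9]
0.06 [311.9 236.2] tip [307.2 244.4]
0.065 [311.8 233.7] tip [307.2 241.8]
0.07 [311.8 231.2] tip [307.1 239.2]
-1 -1 [446.  335.5]
-1 1 [488.  356.5]
1 -1 [383.5 361.5]
1 1 [425.5 383.5]
```

Request:
step_arm(rows="0 0.4 0 0 0 0 0; 0 0.4 0 0 0 0 0; 0 0 0 0 0 0 0; 0 0.3 0 0 0 0 0; 0 0 0 0 0 0 0")

```text
time: 9.52
ee_pos: [0.5701, -0.0095, 0.0209]
orientation: [-1.577, -0.002, 1.209]
wrist_force: [0.8, -0.4, 1.1]
width: -0.0001
```

```bash
python3 - <<'E'
from v import *
d=snap("s10",y0=170)
E
```

```text
t9.57 [ 0.5704 -0.0095  0.0211] [-1.577 -0.003  1.209] F [-0.1  0.3  0.5] tcp px [307.3 263.7] crop [436.5 468.5]
```

View pics/s10.png

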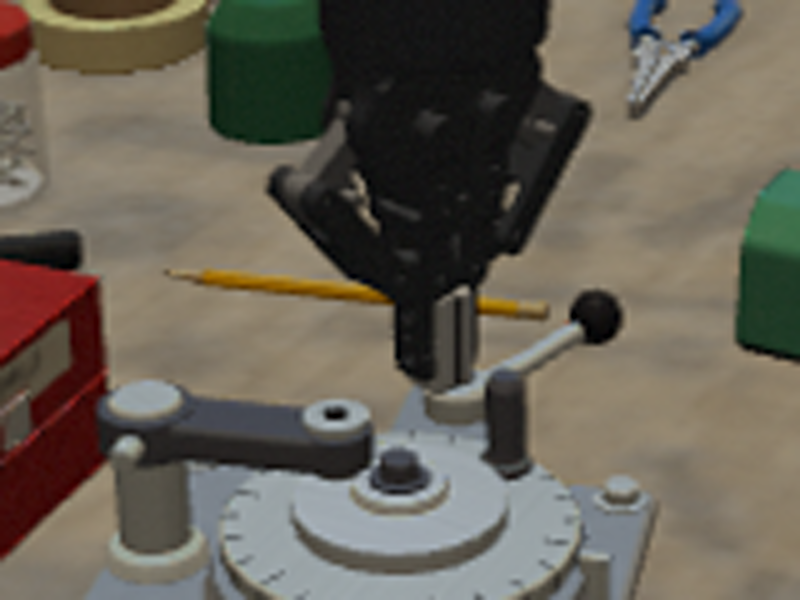

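Request:
step_arm(rows="0 0 0.5 0 0 0 0; 0 0 0.5 0 0 0 0; 0 0 0.3 0 0 0 0; 0 0 0 0 0 0 0")

```text
time: 10.07
ee_pos: [0.5573, -0.0045, 0.0213]
orientation: [-1.577, -0.003, 1.209]
wrist_force: [-0.1, -0.0, 0.6]
width: 0.0003
```

Request:
step_arm(rows="0 0 0.2 0 0 0 0; 0 0 0.2 0 0 0 0")

```text
time: 10.32
ee_pos: [0.5554, -0.0037, 0.0217]
orientation: [-1.582, -0.003, 1.209]
wrist_force: [5.8, -2.4, -5.1]
width: 0.0001
```

```bash
python3 - <<'E'
from v import *
d=snap("s11",y0=170)
E
```

```text
t10.38 [ 0.5554 -0.0037  0.0217] [-1.582 -0.003  1.209] F [ 4.9 -2.8 -3.7] tcp px [313.3 266.8] crop [466.5 484. ]
```

View pics/s11.png

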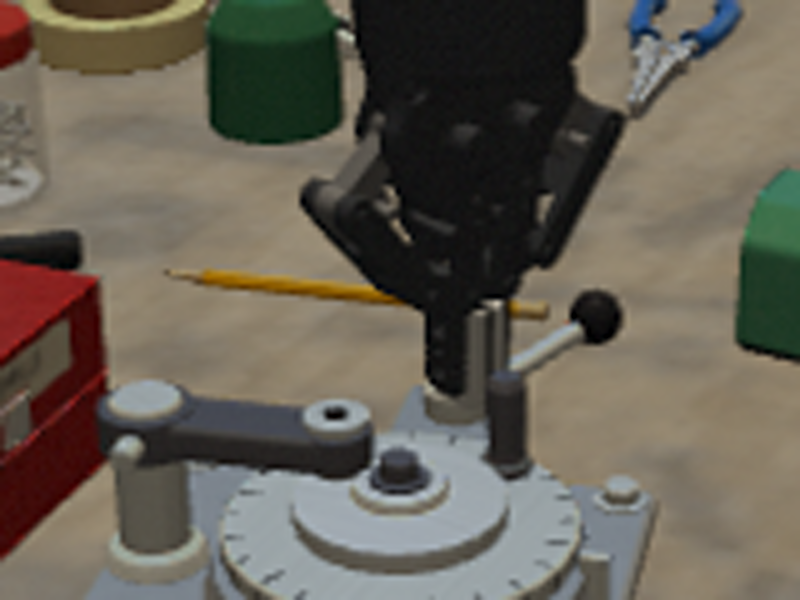

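Request:
step_arm(rows="-0.14 0 0.45 0.01 0.087 0 0; -0.14 0 0.45 0 0.087 0 0")

```text
time: 10.62
ee_pos: [0.5484, -0.0035, 0.0221]
orientation: [-1.575, -0.005, 1.03]
wrist_force: [0.5, -0.7, -0.7]
width: 0.0002
```

```bash
python3 - <<'E'
from v import *
d=snap("s12",y0=170)
print([(x["score"],x["centre"]) for x in spot_point("peg","side")])
E
```

```text
t10.68 [ 0.5473 -0.0032  0.0219] [-1.574 -0.005  1.027] F [-0.4  0.3 -0.2] tcp px [317.3 267.8] crop [486.5 489. ]Traceback (most recent call last):
  File "<stdin>", line 3, in <module>
NameError: name 'spot_point' is not defined
```

View pics/s12.png

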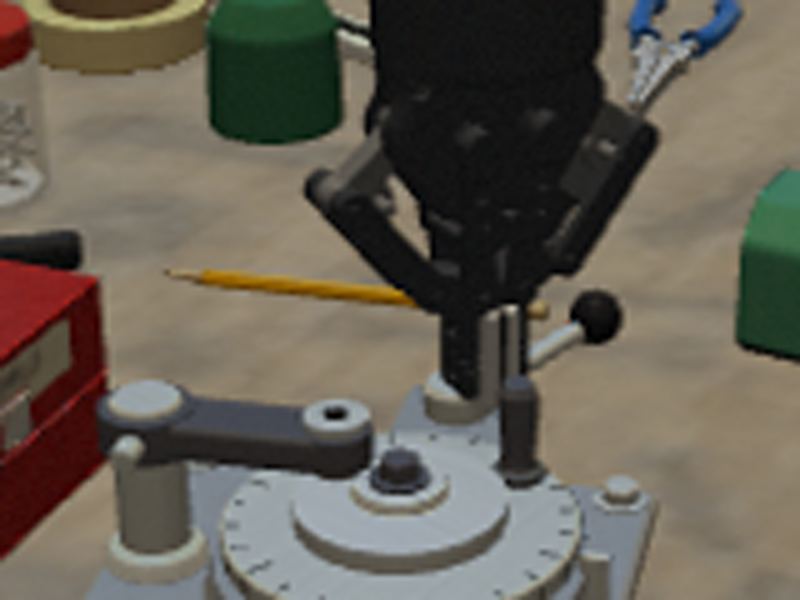

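```bash
cat > w.py <<'E'
from v import *
from plant import spot_point
A=np.array([.556,.0467]);YAW=np.radians(14)
def peg(deg): 
  a=np.radians(deg); return [*(A+.048*np.array([np.cos(a),np.sin(a)])),.075]
def look(n):
  d=snap(n,y0=170)
  r=spot_point("peg","side")
  for x in r[:2]:
    c=np.array(x["centre"])[:2]-A; print("peg",x["score"],x["centre"],"deg",np.degrees(np.arctan2(c[1],c[0]))%360)
  print({k:(pr(d,peg(249-15*k))-[220,170])*5 for k in range(6)})
  s=readout.read_state();a=s["orientation"][2];v=A-s["ee_pos"][:2]
  print("axis in tool mm x %.1f z %.1f"%(1000*(v[0]*np.cos(a)+v[1]*np.sin(a)),1000*(-v[0]*np.sin(a)+v[1]*np.cos(a))),"yaw deg",np.degrees(a))
E
python3 -c "
from w import *
look('s13')"
```

```text
t10.72 [ 0.5472 -0.0031  0.0218] [-1.573 -0.005  1.033] F [ 0.1  0.  -0.1] tcp px [317.4 268. ] crop [487. 490.]
peg 0.69 [0.5298, 0.0012, 0.0633] deg 240.06562236749176
{0: array([502. , 365.5]), 1: array([524., 380.]), 2: array([537.5, 397. ]), 3: array([541.5, 415.5]), 4: array([535.5, 434. ]), 5: array([519.5, 451.5])}
axis in tool mm x 47.2 z 17.9 yaw deg 59.26134294402862
```

Request:
step_arm(rows="-0.14 0 0.43 0 0.087 0 0; -0.14 0 0.43 0 0.087 0 0; -0.14 0 0.43 0 0.087 0 0")

```text
time: 11.15
ee_pos: [0.5363, 0.0, 0.0221]
orientation: [-1.576, -0.006, 0.771]
wrist_force: [0.2, -1.0, -0.8]
width: 0.0002
```

```bash
python3 -c "
from w import *
look('s14')"
```

```text
t11.20 [5.354e-01 5.000e-04 2.200e-02] [-1.575 -0.006  0.769] F [-1.2 -0.7 -0.9] tcp px [322.5 270.3] crop [512.5 501.5]
peg 0.8 [0.5231, 0.0095, 0.0617] deg 228.51017887249554
{0: array([502. , 365.5]), 1: array([524., 380.]), 2: array([537.5, 397. ]), 3: array([541.5, 415.5]), 4: array([535.5, 434. ]), 5: array([519.5, 451.5])}
axis in tool mm x 46.9 z 18.7 yaw deg 44.32968010064099
```

View pics/s14.png

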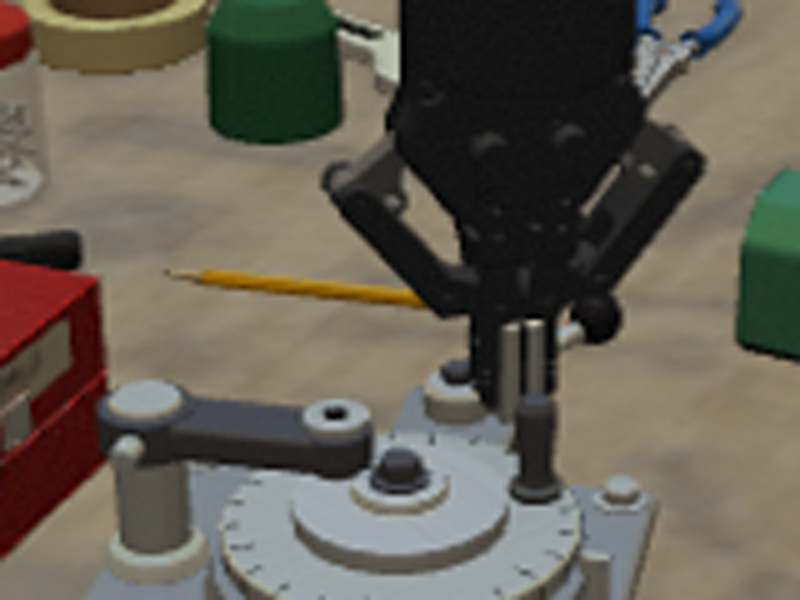

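Request:
step_arm(rows="-0.14 0 0.42 0 0.087 0 0; -0.14 0 0.42 0 0.087 0 0; -0.14 0 0.42 0 0.087 0 0")

```text
time: 11.62
ee_pos: [0.5257, 0.0063, 0.0222]
orientation: [-1.576, -0.008, 0.515]
wrist_force: [-0.2, -0.9, -0.5]
width: -0.0
```

```bash
python3 -c "
from w import *
look('s15')"
```

```text
t11.68 [0.525  0.0068 0.0221] [-1.575 -0.007  0.512] F [-0.5  0.8  0.1] tcp px [326.4 273.4] crop [532. 517.]
peg 0.79 [0.5137, 0.0177, 0.0601] deg 214.43372436238946
{0: array([502. , 365.5]), 1: array([524., 380.]), 2: array([537.5, 397. ]), 3: array([541.5, 415.5]), 4: array([535.5, 434. ]), 5: array([519.5, 451.5])}
axis in tool mm x 46.5 z 19.3 yaw deg 29.605330033242343
```

View pics/s15.png

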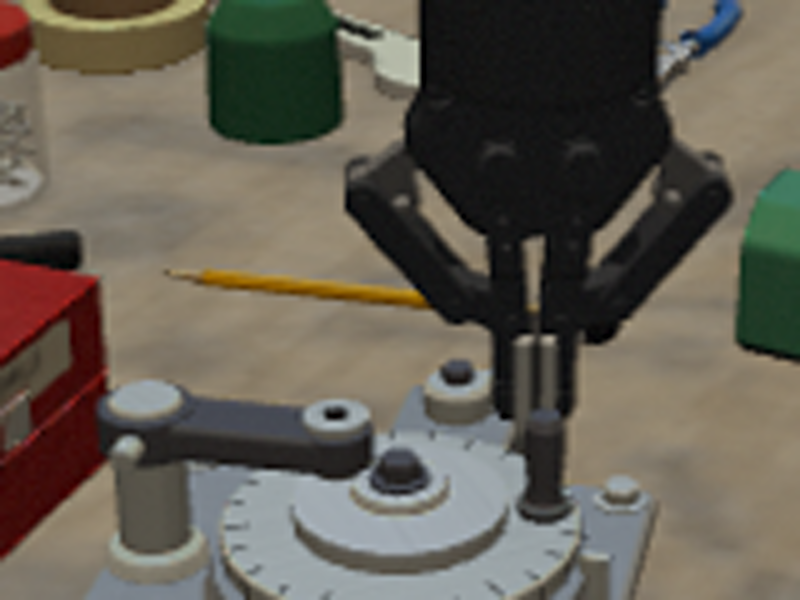

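Request:
step_arm(rows="-0.12 0 0.43 0 0.087 0 0; -0.14 0 0.43 0 0.087 0 0; -0.14 0 0.4 0 0.08 0 0")

```text
time: 12.1
ee_pos: [0.5172, 0.0155, 0.0223]
orientation: [-1.575, -0.008, 0.268]
wrist_force: [0.2, -1.0, -0.8]
width: -0.0001
```

```bash
python3 -c "
from w import *
look('s16')"
```

```text
t12.15 [0.5167 0.016  0.0222] [-1.574 -0.008  0.265] F [0.1 0.1 0.7] tcp px [328.5 277. ] crop [542.5 535. ]
peg 0.79 [0.5081, 0.0292, 0.0616] deg 200.06949647412716
{0: array([502. , 365.5]), 1: array([524., 380.]), 2: array([537.5, 397. ]), 3: array([541.5, 415.5]), 4: array([535.5, 434. ]), 5: array([519.5, 451.5])}
axis in tool mm x 45.9 z 19.1 yaw deg 15.416086531645748
```

View pics/s16.png

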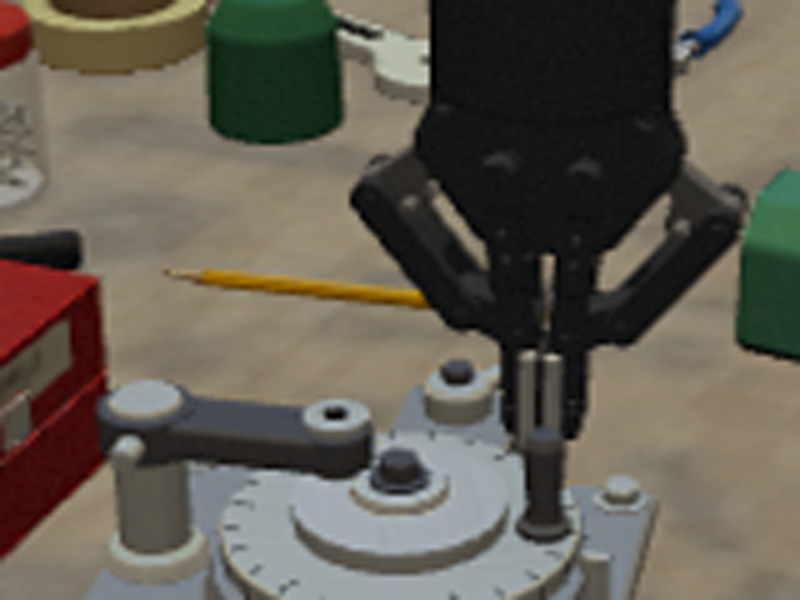

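Request:
step_arm(rows="0 0 -1 0 0 0 0; 0 0 -1 0 0 0 0; 0 -4 0 0 0 0 0; 0 -4 0 0 0 0 0; 0 0 -4 0 0 0 0; 0 0 -5 0 0 0 0; 0 0 -5 0 0 0 0; 0 0 0 0 0 0 0; 0 0 0 0 0 0 0")

```text
time: 13.32
ee_pos: [0.5635, -0.1474, 0.1064]
orientation: [-1.575, -0.011, 0.281]
wrist_force: [-0.5, -1.6, -0.5]
width: 0.0002
```

```bash
python3 -c "
from w import *
look('s17')
snap('t17',x0=230,y0=170,cam='top')
for q in('lock_ball','lock_pivot','peg','table_axis'):
  for c in('side','top'): print(q,c,spot_point(q,c)[:1])
"
```

```text
t13.38 [ 0.5636 -0.1472  0.1065] [-1.576 -0.011  0.282] F [-0.6  0.7 -0.4] tcp px [343.2 193.5] crop [616.  117.5]
peg 0.77 [0.5058, 0.0339, 0.0605] deg 194.30448017634836
{0: array([502. , 365.5]), 1: array([524., 380.]), 2: array([537.5, 397. ]), 3: array([541.5, 415.5]), 4: array([535.5, 434. ]), 5: array([519.5, 451.5])}
axis in tool mm x 46.7 z 187.7 yaw deg 16.187885855917717
t13.47 [ 0.5635 -0.1462  0.1065] [-1.575 -0.011  0.283] F [-0.   0.7 -0.2] tcp px [394.7 255.7] crop [823.5 428.5]
lock_ball side [{'centre': [0.5473, -0.1012, 0.045], 'score': 0.9}]
lock_ball top []
lock_pivot side [{'centre': [0.5773, -0.0383, 0.0455], 'score': 0.68}]
lock_pivot top [{'centre': [0.5746, -0.0422, 0.0463], 'score': 0.93}]
peg side [{'centre': [0.5058, 0.0339, 0.0605], 'score': 0.77}]
peg top [{'centre': [0.5103, 0.0415, 0.0588], 'score': 0.83}]
table_axis side [{'centre': [0.5566, 0.046, 0.0394], 'score': 0.61}]
table_axis top [{'centre': [0.5555, 0.0448, 0.0366], 'score': 0.74}]
```

View pics/s17.png

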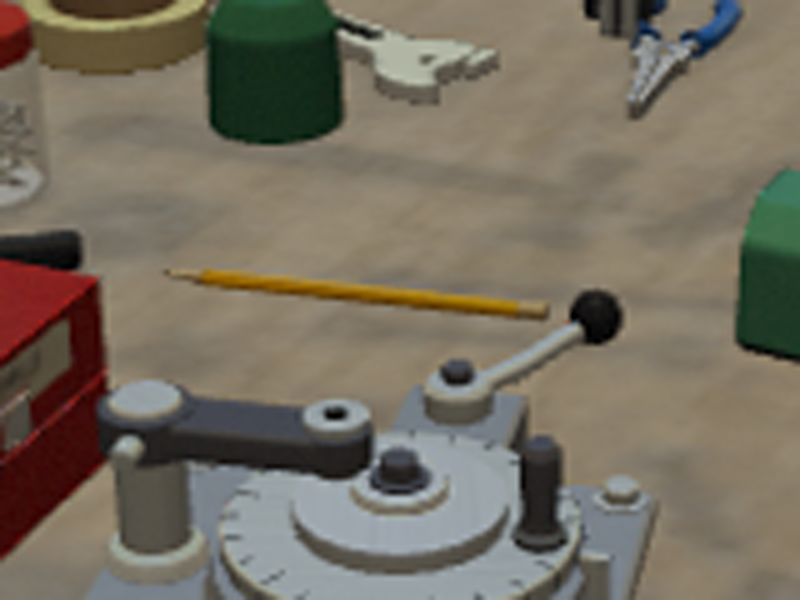

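View pics/t17.png

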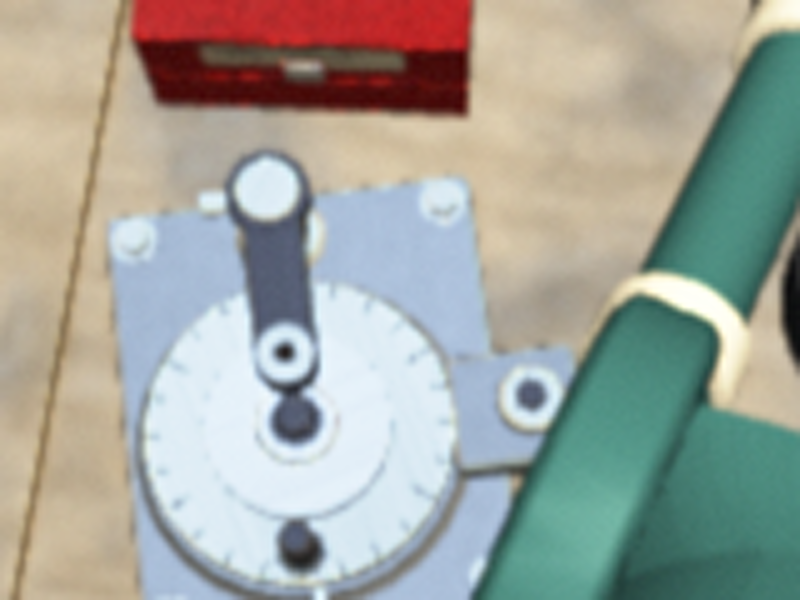

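Request:
step_arm(rows="-1 0 0 0 0.18 0.01 0; -1 0 0 0 0.185 0 0; -1 0 0 0 0.185 0 0; 0 0 0 0 0.185 0 0; 0 0 0 0 0.185 0 0; 0 0 0 0 0.185 0 0; 0 0 0 0 0.185 0 0; 0 0 0 0 0.185 0 0; 0 0 0 0 0.185 0 0; 0 0 0 0 0.185 0 0; 0 0 0 0 0 0 0")

```text
time: 15.25
ee_pos: [0.5337, -0.1483, 0.1071]
orientation: [-1.568, -0.004, -1.589]
wrist_force: [0.1, 0.8, 0.2]
width: -0.0
```

```bash
python3 -c "
from h import to
to(.498,-.102,-.003,-1.571)
"
```

```text
t15.25 pos [ 0.5337 -0.1483  0.1071] rpy [-1.568 -0.004 -1.589] F [0.1 0.8 0.2] w -0.0
tool shift cm x -4.57 y 11.01 z -3.65 ay total -0.018
```

Request:
step_arm(rows="-2.3 0 -1.8 0 0 0 0; -2.3 0 -1.8 0 0 0 0; 0 0 0 0 -0.015 0 0; 0 3 0 0 0 0 0; 0 3 0 0 0 0 0; 0 2 0 0 0 0 0; 0 1 0 0 0 0 0; 0 0 0 0 0 0 0; 0 0 0 0 0 0 0")

```text
time: 16.38
ee_pos: [0.5053, -0.1053, 0.0179]
orientation: [-1.558, -0.009, -1.549]
wrist_force: [0.5, -0.2, 0.7]
width: -0.0005
```

```bash
python3 -c "
from w import *
look('s18')
from h import to
to(.498,-.102,-.003,-1.571)
"
```

```text
t16.43 [ 0.5054 -0.1053  0.018 ] [-1.557 -0.009 -1.549] F [ 0.5 -0.6 -0.4] tcp px [361.4 249.9] crop [707.  399.5]
{0: array([502. , 365.5]), 1: array([524., 380.]), 2: array([537.5, 397. ]), 3: array([541.5, 415.5]), 4: array([535.5, 434. ]), 5: array([519.5, 451.5])}
axis in tool mm x -150.8 z 53.9 yaw deg -88.77876695523885
t16.48 pos [ 0.5053 -0.1052  0.0181] rpy [-1.557 -0.009 -1.549] F [-0.7 -0.1 -0.1] w 0.0
tool shift cm x -0.34 y 2.11 z -0.72 ay total 0.022
```

View pics/s18.png

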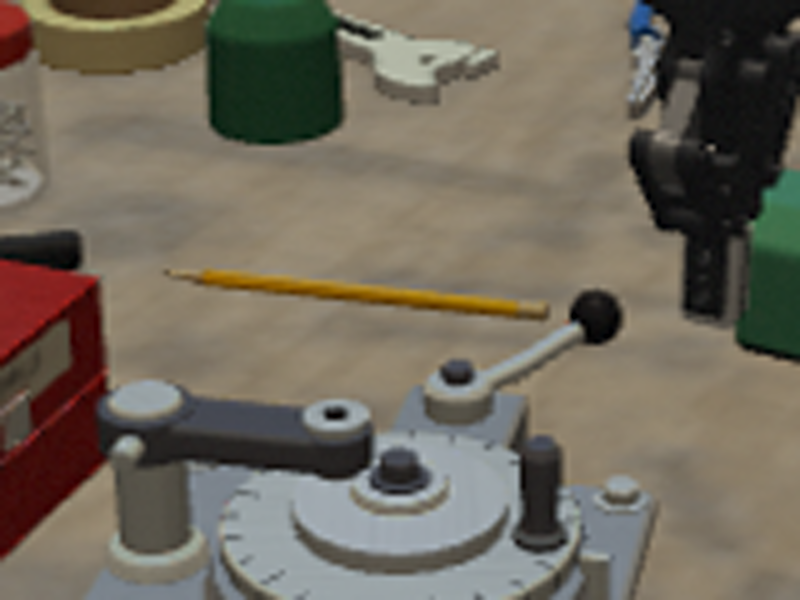

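Request:
step_arm(rows="-0.3 1 0 -0.012 0 0.01 0; 0 0.9 0 0 0.02 0 0; 0 0 0 0 0 0 0; 0 0 0 0 0 0 0")

```text
time: 16.98
ee_pos: [0.5062, -0.1022, -0.0013]
orientation: [-1.568, 0.002, -1.57]
wrist_force: [-0.6, -0.7, -0.1]
width: -0.0
```

```bash
python3 -c "
from w import *
look('s19')
from h import to
to(.595,-.102,-.003,-1.571)
"
```

```text
t17.02 [ 0.5061 -0.1022 -0.0013] [-1.569  0.002 -1.57 ] F [0.4 0.1 0. ] tcp px [360.  259.5] crop [700.  447.5]
peg 0.76 [0.5076, 0.0356, 0.061] deg 192.91678106385604
peg 0.62 [0.5551, 0.0472, 0.0353] deg 150.94539590092316
{0: array([502. , 365.5]), 1: array([524., 380.]), 2: array([537.5, 397. ]), 3: array([541.5, 415.5]), 4: array([535.5, 434. ]), 5: array([519.5, 451.5])}
axis in tool mm x -148.8 z 49.9 yaw deg -89.96928989958859
t17.07 pos [ 0.5062 -0.1022 -0.0012] rpy [-1.568  0.002 -1.57 ] F [-0.1  0.1 -0.1] w 0.0
tool shift cm x -0.01 y 0.18 z 8.88 ay total 0.001
```

View pics/s19.png

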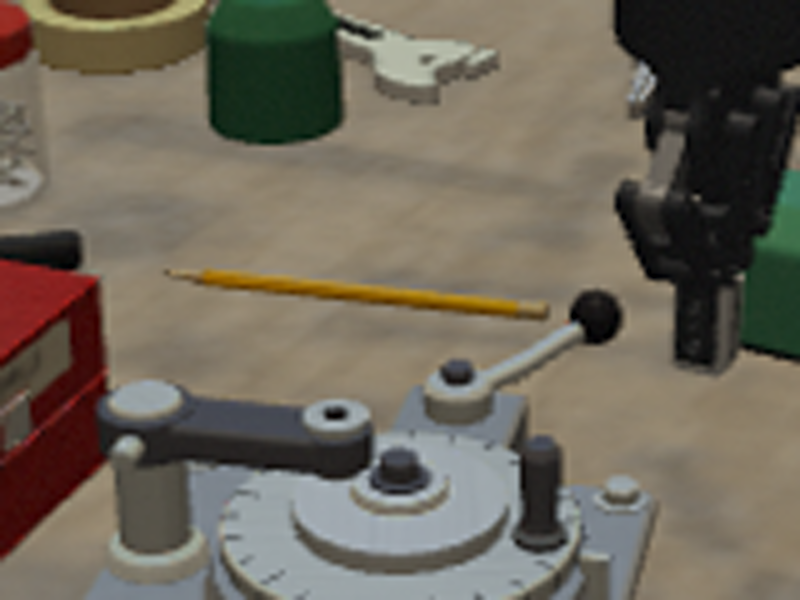

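Request:
step_arm(rows="0 0 1 0 0 0 0; 0 0 1 0 0 0 0; 0 0 1 0 0 0 0; 0 0 1 0 0 0 0; 0 0 1 0 0 0 0; 0 0 1 0 0 0 0")

```text
time: 17.82
ee_pos: [0.5695, -0.1027, -0.0011]
orientation: [-1.57, 0.001, -1.57]
wrist_force: [-1.4, -1.0, 1.1]
width: -0.0001
```

```bash
python3 -c "
from w import *
look('s20')
print(spot_point('lock_ball','side')[:1])
from h import to
to(.595,-.102,-.003,-1.571)
"
```

```text
t17.88 [ 0.5713 -0.1028 -0.0007] [-1.567e+00  1.000e-03 -1.570e+00] F [ 0.7  0.6 -0.6] tcp px [329.1 251.7] crop [545.5 408.5]
peg 0.79 [0.5075, 0.034, 0.0609] deg 194.6737609061148
{0: array([502. , 365.5]), 1: array([524., 380.]), 2: array([537.5, 397. ]), 3: array([541.5, 415.5]), 4: array([535.5, 434. ]), 5: array([519.5, 451.5])}
axis in tool mm x -149.4 z -14.5 yaw deg -89.95702239864742
[{'centre': [0.5871, -0.1041, 0.0476], 'score': 0.69}]
t17.98 pos [ 0.5698 -0.1026 -0.0009] rpy [-1.569e+00  1.000e-03 -1.570e+00] F [-0.  -0.9 -0.4] w -0.0
tool shift cm x -0.06 y 0.21 z 2.52 ay total 0.001
```

View pics/s20.png

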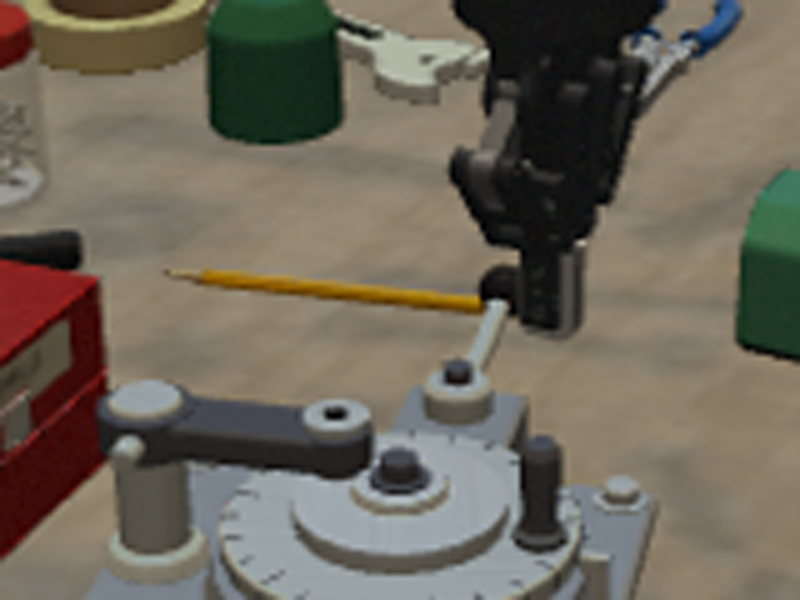

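Request:
step_arm(rows="-0.1 0 0.6 0 0 0 0; -0.1 0 0.6 0 0 0 0; -0.1 0 0.6 0 0 0 0; -0.1 0 0.4 0 0 0 0")

```text
time: 18.48
ee_pos: [0.5913, -0.0974, -0.0013]
orientation: [-1.571, 0.002, -1.57]
wrist_force: [-3.1, 0.8, 0.8]
width: -0.0
```

```bash
python3 -c "
from w import *
look('s21')
print(spot_point('lock_ball','side')[:1])
from h import to
to(.595,-.102,-.003,-1.571)
"
```

```text
t18.52 [ 0.5919 -0.0973 -0.0012] [-1.571  0.002 -1.57 ] F [-0.3  1.8  0.2] tcp px [318.4 250.9] crop [492.  404.5]
{0: array([502. , 365.5]), 1: array([524., 380.]), 2: array([537.5, 397. ]), 3: array([541.5, 415.5]), 4: array([535.5, 434. ]), 5: array([519.5, 451.5])}
axis in tool mm x -144.3 z -35.7 yaw deg -89.95462766728681
[{'centre': [0.6138, -0.0982, 0.048], 'score': 0.52}]
t18.62 pos [ 0.5918 -0.0979 -0.0012] rpy [-1.57   0.002 -1.57 ] F [ 0.1  0.1 -0.2] w 0.0
tool shift cm x 0.41 y 0.18 z 0.32 ay total 0.001
```

View pics/s21.png

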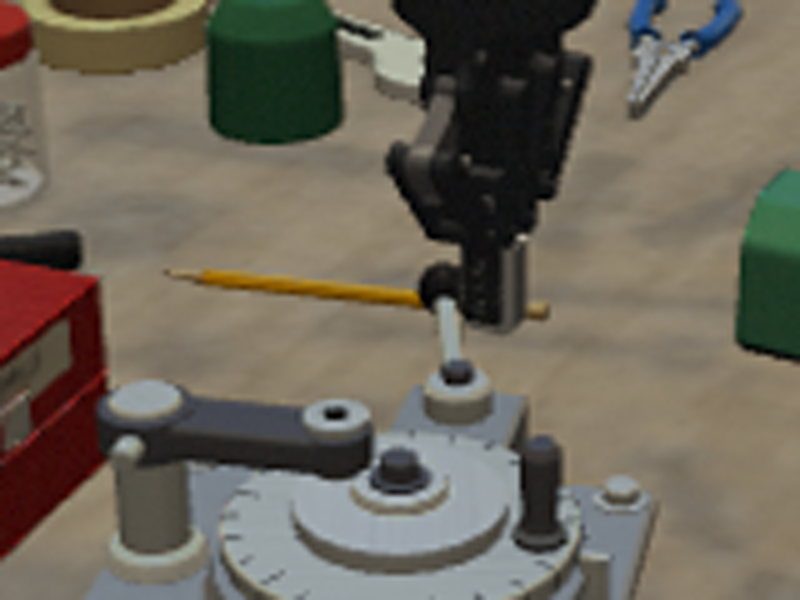

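Request:
step_arm(rows="-0.1 0 0.4 0 0 0 0; -0.1 0 0.3 0 0 0 0")

```text
time: 18.88
ee_pos: [0.598, -0.0954, -0.0014]
orientation: [-1.572, 0.002, -1.57]
wrist_force: [-4.5, -0.5, 2.7]
width: -0.0005
```

Request:
step_arm(rows="0 0 0.25 0 0 0 0; 0 0 0.25 0 0 0 0")

```text
time: 19.12
ee_pos: [0.5977, -0.0952, -0.0018]
orientation: [-1.583, 0.003, -1.569]
wrist_force: [-10.5, 0.1, 7.8]
width: -0.0004
```

```bash
python3 -c "
from w import *
d=snap('s22',y0=170)
print(spot_point('lock_ball','side')[:1])
for l in(.9,1.0,1.1,1.2):
  a=np.radians(225+14)+l; print(l,(pr(d,[.5765+.066*np.cos(a),-.041+.066*np.sin(a),.047])-[220,170])*5)
"
```

```text
t19.18 [ 0.5977 -0.0952 -0.0018] [-1.584  0.003 -1.569] F [-9.7  1.   8.4] tcp px [315.2 251. ] crop [476. 405.]
[{'centre': [0.618, -0.0941, 0.0491], 'score': 0.5}]
0.9 [480.  284.5]
1.0 [463. 284.]
1.1 [446.  284.5]
1.2 [429.  285.5]
```

View pics/s22.png

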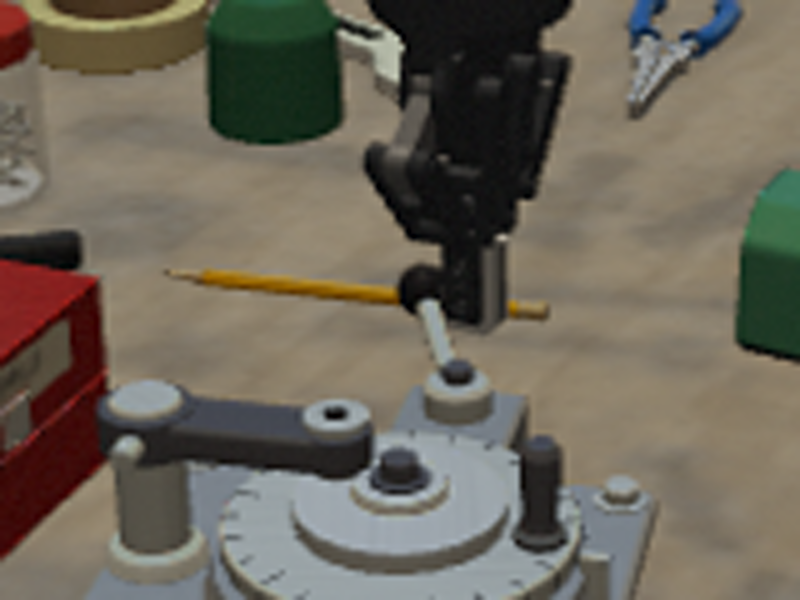

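Request:
step_arm(rows="0 0 -0.8 0 0 0 0; 0 0 -2 0 0 0 0; 0 0 -3 0 0 0 0; 0 0 -3 0 0 0 0; 0 -4 0 0 0 0 0; 0 -5 0 0 0 0 0; 0 -5 0 0 0 0 0; 4 0 0 0 0 0 0; 5 0 0 0 0 0 0; 4 0 0 0 0 0 0; 0 0 0 0 0 0 0; 0 0 0 0 0 0 0")

```text
time: 20.72
ee_pos: [0.5154, -0.2327, 0.1479]
orientation: [-1.56, -0.007, -1.568]
wrist_force: [0.0, 0.1, -0.2]
width: -0.0
```

```bash
python3 -c "
from w import *
look('s23')
snap('t23',x0=230,y0=170,cam='top')
for q in('lock_ball','peg','table_axis','tape_measure','carpenter_pencil','hex_bolt'):
  for c in('side','top'): print(q,c,spot_point(q,c)[:1])
"
```

```text
t20.77 [ 0.5154 -0.2325  0.1479] [-1.56  -0.008 -1.568] F [ 0.2 -0.4  1.9] tcp px [383.5 163.5] crop [817.5 -32.5]
peg 0.67 [0.5082, 0.0332, 0.0628] deg 195.77110064911506
{0: array([502. , 365.5]), 1: array([524., 380.]), 2: array([537.5, 397. ]), 3: array([541.5, 415.5]), 4: array([535.5, 434. ]), 5: array([519.5, 451.5])}
axis in tool mm x -278.6 z 41.7 yaw deg -89.7909603689107
t20.88 [ 0.5153 -0.2318  0.1477] [-1.561 -0.007 -1.567] F [-0.1 -0.1 -0.2] tcp px [447.6 285.1] crop [1088.   575.5]
lock_ball side [{'centre': [0.6162, -0.0925, 0.0445], 'score': 0.56}]
lock_ball top [{'centre': [0.6182, -0.0962, 0.0499], 'score': 0.84}]
peg side [{'centre': [0.5082, 0.0332, 0.0628], 'score': 0.67}]
peg top [{'centre': [0.5071, 0.0417, 0.0608], 'score': 0.66}]
table_axis side [{'centre': [0.556, 0.0468, 0.0358], 'score': 0.58}]
table_axis top [{'centre': [0.5542, 0.0453, 0.0371], 'score': 0.84}]
tape_measure side [{'centre': [0.5553, 0.0452, 0.0005], 'score': 0.69}]
tape_measure top [{'centre': [0.5074, -0.2276, -0.0073], 'score': 0.71}]
carpenter_pencil side [{'centre': [0.688, -0.1556, 0.0004], 'score': 0.71}]
carpenter_pencil top [{'centre': [0.6854, -0.1548, -0.002], 'score': 0.49}]
hex_bolt side [{'centre': [0.4302, 0.0465, -0.0072], 'score': 0.74}]
hex_bolt top [{'centre': [0.4337, 0.0453, -0.0041], 'score': 0.75}]
```

View pics/s23.png

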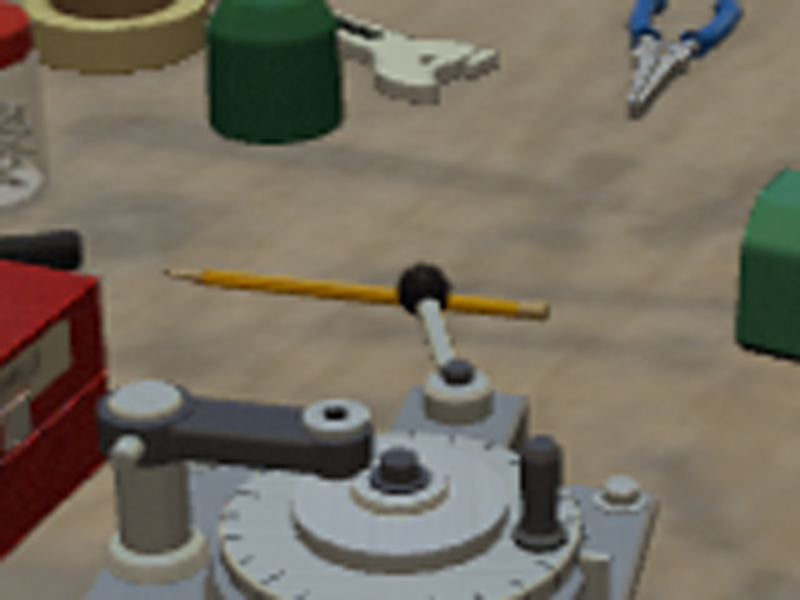

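View pics/t23.png

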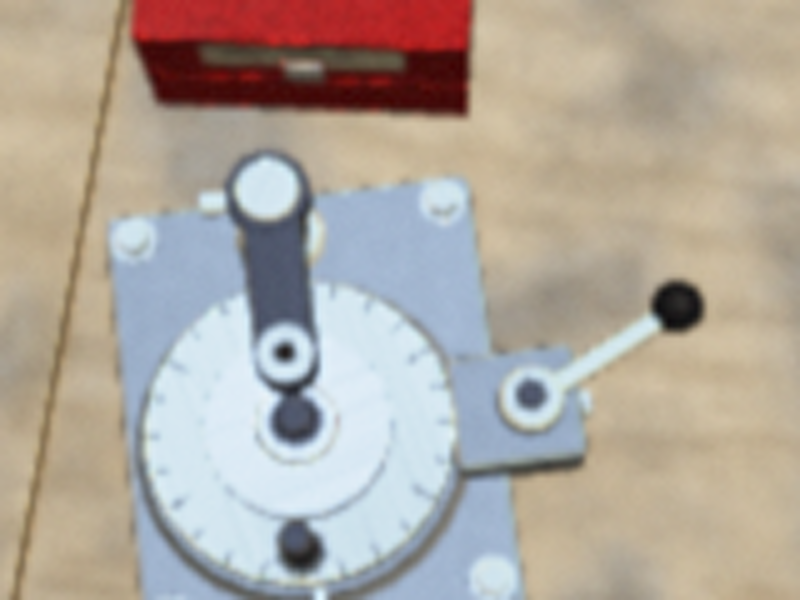

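```bash
python3 -c "
from w import *
d=imaging.camera('top')
def bp(u,z):
  r=d['R'].T@np.linalg.inv(d['K'])@[*u,1];c=-d['R'].T@d['t'];return c+r*(z-c[2])/r[2]
a=bp((311.4,262.9),.075);b=bp((289.6,276.6),.075);print(a,b,np.linalg.norm(a-b))
s=readout.read_state();print(s['time'],s['wrist_force'])
from plant import hand_in
print(hand_in())"
```

```text
[ 5.38251962e-01 -2.81735220e-04  7.50000000e-02] [0.50805363 0.03560205 0.075     ] 0.04689973370072284
21.525 [-0.08654108  0.41168637 -0.90319414]
the job is handed in; nothing more can be done
None
```

I pushed the table clockwise four clicks by its peg, then pushed the ball lever right over to its end stop. I then backed the arm clear and handed the job in at about 21.5 s. No verdict came back.

**Peg:** it now stands 46.9 mm from its start by the top-camera pixels. The detector gave about 47–50 mm earlier and about 48–50 mm in the last pictures. The fourth click is 48 mm, the third 37 mm and the fifth 58 mm. Force on the fingers was near zero after each click.

**Lever:** the ball sits at about (0.617, -0.094) m, where I expect it at the end stop. The push built up to about 10 N against the stop. The lever stayed over when I let go.

**Other tools:** the detector places the bolt about 4 mm or less from where it started, in both views. For the tape measure only the top view was good; the side-view report landed on the fixture instead. I had no starting position for the pencil, but it looks unmoved in the pictures. I did not measure the wrench or the drill box at the end.

**Checks that disagreed:**
- **Fingertip height:** the real fingertips were about 3–4 cm higher than the reported tool position. A first push passed over the peg without touching it. I set the heights from the side picture after that.
- **Peg angle from the detector:** it read 5–9 degrees off what I expected after the clicks. I relied on peg distance, pixel positions and contact force instead.

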